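# Which tin is full of staples?

### The job

Slide the wooden tray with its three look-alike tins fully home into the bare metal slide-in holder, against the back stop. Then heft the tins one at a time from left to right (left as seen when facing the holder from its open mouth): lift each straight up clear of the tray by a few centimetres, feel its weight, and set it back down upright on the tray before lifting the next. One tin is still full of staples: finish holding that heaviest tin upright in the gripper, about 15 cm above the tray, with the other two standing on the tray, the tray still home, and the note pad left where it lies.

Things in the scene. Friction and masses are not known exactly. Their poses are not given: they have to be found in the camera images.
- tray: loose light-wood tray, 110 (its x) by 260 mm (its y), 0.35 kg empty, floor 5 mm thick, rim 12 mm high all round; origin at the centre of its underside, x towards the edge that goes first into the holder, y to the left. Tins stand on it at x = +20 mm, y = +90, 0, -90 mm, 38 mm free between neighbours. It slides on the desk top
- tray_post (a point): dark wooden grip post fixed upright on the tray at its x = -36 mm, y = 0: 26 mm long (tray x), 16 mm thick (tray y), sides parallel to the tray's, top 55 mm above the desk; this point is on its axis, 40 mm above the desk. Clear to its left and right; the middle tin stands 17 mm from it on the +x side
- dock: fixed bare metal holder, 22 mm high, no floor: back stop at +x, side rails (x = -45 to 60 mm) 266 mm apart (263 at the guides), with lips 10 mm inwards over the tray's sides, undersides 18 mm up; guides flare out in front of the rails to x = -80 mm. Origin: on the desk, where the tray's origin is when fully home, axes as the tray's then. The tray goes in along its +x; y is left
- tin_a_center (a point): one of three look-alike closed round tins (blue body, pale band, bare metal lid), diameter 52 mm, height 62 mm; this point is its centre, half-way up, z axis up; standing on the tray it is 36 mm above the desk. Which tin stands where is shuffled; one tin weighs 0.42 to 0.58 kg, the other two 0.12 to 0.20 kg each
- tin_b_center (a point): one of three look-alike closed round tins (blue body, pale band, bare metal lid), diameter 52 mm, height 62 mm; this point is its centre, half-way up, z axis up; standing on the tray it is 36 mm above the desk. Which tin stands where is shuffled; one tin weighs 0.42 to 0.58 kg, the other two 0.12 to 0.20 kg each
- tin_c_center (a point): one of three look-alike closed round tins (blue body, pale band, bare metal lid), diameter 52 mm, height 62 mm; this point is its centre, half-way up, z axis up; standing on the tray it is 36 mm above the desk. Which tin stands where is shuffled; one tin weighs 0.42 to 0.58 kg, the other two 0.12 to 0.20 kg each
- sticky_pad_center (a point): centre of a loose yellow note pad, 76x76x12 mm, flat on the desk to the left of the work; a bystander to be left alone
Things that resemble listed ones, but are neither listed nor needed, are in the scene too. What is shaped like the part that bears tin_b_center but green is not meant. Leave any turquoise look-alike of the part that bears tin_a_center alone.

How it is judged:
By the outcome, as a careful person would: the job done as asked, in the order asked, and still so for the second after the job is handed in, while the arm keeps its last pose, push and grip.
It also fails if it takes over 72 s, if anything falls off the work surface, if the arm or the gripper's body presses on something with over 40 N, if the wrist force passes 120 N, or if a joint passes its speed limit or range.

### The arm

A 7-joint arm with a two-finger parallel gripper is mounted at the origin on the work surface; the furniture and walls round the work are solid. World frame = base frame: x ahead of the robot, y to its left, z up, the work surface at z = 0. Lengths are in m, angles in rad, forces in N, time in s.
With the tool pointing down it reaches from about 0.35 to 0.9 m from the base axis. Payload 19.9 kg.
Tool frame: the origin (TCP) lies between the finger pads; the fingertips stand 22 mm ahead of it and the grasp point (between the pads) lies 3 mm ahead of it; z points along the fingers, y is the direction in which the jaws open and shut (so a half turn about z gives the same grasp; the last joint's range is limited). The gripper opens to 85 mm and grips with 20 to 120 N. Pads are 22 mm wide; open, the fingers measure 114 mm over their backs; the gripper's body (76 mm by 85 mm) begins 54 mm behind the grasp point. The pads swing forward as they close: fully open they stand 13 mm farther back than shut.
Start: joints at [-1.157, 0.417, -0.01, 1.614, 0.005, 1.111, -0.053], TCP at [0.275, 0.561, 0.253] pointing down, gripper open.
Joint ranges: [-2.81, 2.81], [-0.39, 2.02], [-1.27, 1.25], [0.06, 2.57], [-1.19, 4.33], [0.19, 2], [-2.82, 2.82]. Speed limits (rad/s): [1.89, 1.89, 2.39, 2.39, 3.01, 3.01, 3.01].

### API

Orientations are given as a rotation vector (axis times angle).
In Python, from station import readout, viewer, arm gives the robot as it stands. The module is installed in compiled form; this text tells all that it offers.
- The arm moves only by the tool apply_moves, never from a script. Its argument "deltas" is a list of rows, each an object of numbers: "grip": the opening, from 0 (shut) to 1 (fully open); "tx", "ty", "tz": the shift along the world's x, y, z in cm; "wx", "wy", "wz": the turn, a rotation vector about the world's x, y, z in degrees. In form: [{"grip": .., "tx": .., "ty": .., "tz": .., "wx": .., "wy": .., "wz": ..}, ...]. A call has 1 to 12 rows; each row shifts and turns the commanded pose from where the row before left it; what a row does not reach is not made up. A row lasts 1/8 s, in which the tool goes at most 62.5 mm and 10.7 degrees, less where a joint would pass 70% of its speed; a pose out of reach is approached as far as the arm can. A call is refused whole if a number of a shift passes 6.25 or a number of a turn 10.7, either way. A call with a gripper value outside its range is refused whole. The fingers move at their own pace and stop on an object; "squeeze" is the grip in N (left out, the last holds). Time passes only in rows, so rows that do not move let the fingers close. It gives the time, the measured TCP pose, the force and the opening at its end, in the units of the state.
- readout.get_state(): the state, without advancing time (a new reading comes with each control period).
- viewer.read_camera(name): name is "side" or "top"; returns a dict with "image" (420x560x3 uint8, blue, green, red), "range_z" (420x560 float32, m along the optical axis (not along the pixel's ray), 0 where there is no reading), "fx", "fy", "cx", "cy" (pixels), "position" and "rotation" of the camera in the world. Camera axes: x right, y down, z forward; pixel columns grow to the right and rows downward; lengths in m; the calibration is good to about 2 mm. A picture is of the moment at which its call begins.
- arm.sign_off(): hands the job in, once; it reports no verdict.
The state is a dict: "time_s": time; "qpos": joint angles; "qvel": joint speeds; "joint_torque": joint torques, N m; "tool_pos": TCP position; "tcp_rot": TCP orientation; "force": force on the tool from outside, world axes, zero at the start; "moment": the same for the moment, N m; "grip_width": opening from 0.0 (shut) to 1.0 (fully open).
Only numpy, scipy, OpenCV 4.12 (cv2) and the standard library are available. Lean on these libraries where they do the work, as an engineer would, in place of code of your own. Each camera call takes 0.05 s, during which the arm holds its last target.

## Working session

There is one attempt and no reset: what is moved stays moved. The work goes in short steps, Python scripts to look and compute and a tool call to move; the robot and the scene stay as the last step left them, time stands still between calls to the robot, and variables do not carry over. Pictures are saved under pics/ and viewed, and the job is handed in when it is done.

Besides the shell and the picture viewer there is one more tool, called after "Call:" by a JSON object that holds its "api" and its "payload". apply_moves: Moves the arm, as the interface text tells. Its arguments: {"type":"object","properties":{"deltas":{"type":"array"},"squeeze":{"type":"number"}},"required":["deltas"]}

```bash
mkdir -p pics
cat > h.py <<'E'
import numpy as np, cv2
from station import readout, viewer, arm
def cap(n,f):
    d=viewer.read_camera(n); cv2.imwrite('pics/'+f,d['image']); return d
def pts(d):
    z=d['range_z'];v,u=np.mgrid[0:z.shape[0],0:z.shape[1]]
    P=np.stack([(u-d['cx'])/d['fx']*z,(v-d['cy'])/d['fy']*z,z],-1)
    return P@np.array(d['rotation']).T+np.array(d['position'])
def ray(d,u,v,h):
    r=np.array(d['rotation'])@np.array([(u-d['cx'])/d['fx'],(v-d['cy'])/d['fy'],1]);p=np.array(d['position'])
    return p+r*(h-p[2])/r[2]
E
python3 - <<'E'
from h import *
for n in('top','side'):
    d=cap(n,n+'0.png');print(n,d['position'],np.round(d['rotation'],3).tolist(),d['fx'],d['cx'],d['cy'])
    np.savez(n+'0.npz',**d)
print(readout.get_state())
E
```

```text
top [0.29856678 0.28349121 0.90934693] [-2.113, 2.168, -0.111] 384.1079267518432 282.52574868585737 207.25028756858123
side [-0.17401291  1.16842735  0.56460752] [-0.728, 2.32, -1.466] 511.44236740673443 279.2771351330963 214.77217730366908
{'time_s': 0.1, 'qpos': array([-1.15652349,  0.41784335, -0.01031004,  1.61412287,  0.0047122 ,
        1.11071685, -0.05294825]), 'qvel': array([ 1.34777186e-03, -1.35705289e-03, -6.70942770e-04, -1.20183608e-03,
        8.45077416e-06, -7.29203973e-04, -3.57302408e-04]), 'joint_torque': array([ 2.16367131e-03, -8.65829444e+01,  6.81110378e-01, -4.35631514e+01,
        1.93321053e-02,  4.95218643e-03, -1.03000507e-04]), 'tool_pos': array([0.27497324, 0.56093175, 0.25276332]), 'tcp_rot': array([-7.09602215e-01, -3.06024921e+00,  1.65933035e-03]), 'force': array([-0.06231279, -0.71051954, -0.53520001]), 'moment': array([0.05641781, 0.08253066, 0.05055112]), 'grip_width': 0.9991138337623159}
```

Rotation is a rotation vector.

```bash
sed -i "s/np.array(d\['rotation'\])/cv2.Rodrigues(np.array(d['rotation'],float))[0]/g" h.py; cat h.py | head -12
```

```text
import numpy as np, cv2
from station import readout, viewer, arm
def cap(n,f):
    d=viewer.read_camera(n); cv2.imwrite('pics/'+f,d['image']); return d
def pts(d):
    z=d['range_z'];v,u=np.mgrid[0:z.shape[0],0:z.shape[1]]
    P=np.stack([(u-d['cx'])/d['fx']*z,(v-d['cy'])/d['fy']*z,z],-1)
    return P@cv2.Rodrigues(np.array(d['rotation'],float))[0].T+np.array(d['position'])
def ray(d,u,v,h):
    r=cv2.Rodrigues(np.array(d['rotation'],float))[0]@np.array([(u-d['cx'])/d['fx'],(v-d['cy'])/d['fy'],1]);p=np.array(d['position'])
    return p+r*(h-p[2])/r[2]
```

View pics/top0.png

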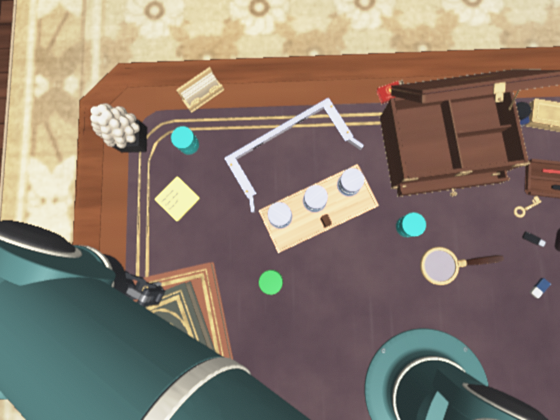

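View pics/side0.png

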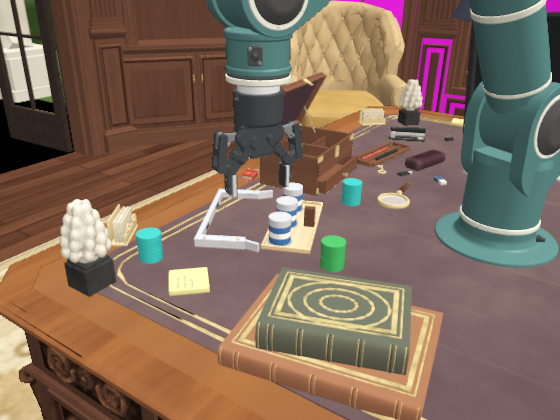

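Top view: the tray with tins (280,215), (316,198), (350,182) and post (326,220); the holder opens towards it, corners (228,160) and (328,102). Teal and green cylinders are distractors. The side view agrees. Next I measure.

Run:
```python
from h import *
d=dict(np.load('top0.npz'));P=pts(d);im=d['image']
print('desk z',P[300,320],P[250,420])
c=im[85:265,210:390];cv2.imwrite('pics/c0.png',cv2.resize(c,None,fx=3.3,fy=3.3,interpolation=cv2.INTER_CUBIC))
z=P[...,2]
# tin tops
m=((z>0.058)&(z<0.08)).astype(np.uint8);m[:,:220]=0;m[:150]=0;m[250:]=0;m[:,370:]=0
n,l,s,ce=cv2.connectedComponentsWithStats(m)
for i in range(1,n):
    if s[i,4]>50:
        q=P[l==i];(u,v),r=cv2.minEnclosingCircle(np.argwhere(l==i)[:,::-1].astype(np.float32));print('tin',ce[i],s[i],q.mean(0).round(4),'ray',ray(d,u,v,.067).round(4),r)
# tray by colour
hsv=cv2.cvtColor(im,cv2.COLOR_BGR2HSV)
for u,v in[(300,220),(290,235),(326,220),(280,135),(235,175),(345,125)]:print((u,v),hsv[v,u],P[v,u].round(4))
```

```text
desk z [0.20064755 0.22610531 0.00211737] [ 0.30932434 -0.00942861  0.00369151]
tin [351.89548694 179.75296912] [341 169  23  23 421] [0.4674 0.1498 0.0663] ray [0.4674 0.1501 0.067 ] 11.654589653015137
tin [315.53647059 196.8       ] [304 186  24  23 425] [0.4313 0.2318 0.0663] ray [0.4312 0.2318 0.067 ] 11.626411437988281
tin [278.93882353 213.83058824] [268 203  23  23 425] [0.3956 0.3138 0.0665] ray [0.3955 0.3138 0.067 ] 11.600027084350586
(300, 220) [ 21  56 245] [0.3867 0.2666 0.0033]
(290, 235) [ 21  62 244] [0.3519 0.2912 0.0028]
(326, 220) [ 10 120 115] [0.3802 0.2097 0.0547]
(280, 135) [173  49 109] [0.5972 0.3092 0.0007]
(235, 175) [112  11 252] [0.4966 0.4177 0.0191]
(345, 125) [116  16 246] [0.6106 0.1524 0.0194]
```

View pics/c0.png

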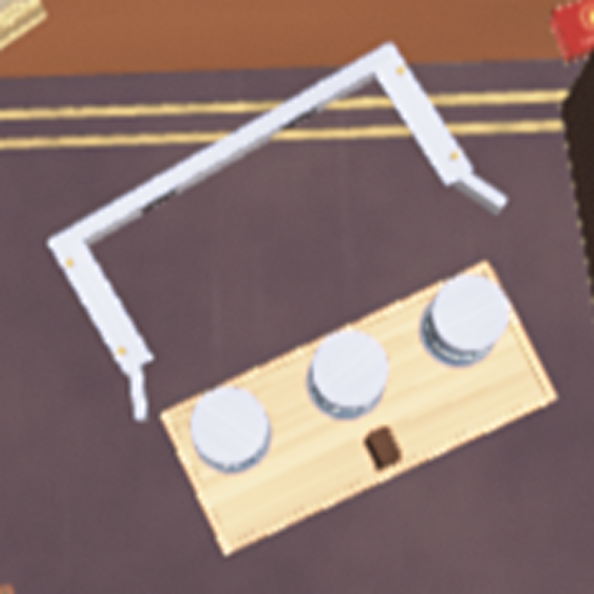

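Run:
```python
from h import *
d=dict(np.load('top0.npz'));P=pts(d);im=d['image']
hsv=cv2.cvtColor(im,cv2.COLOR_BGR2HSV)
m=((hsv[...,1]<40)&(hsv[...,2]>215)).astype(np.uint8);m[:, :222]=0;m[:,368:]=0;m[:98]=0;m[215:]=0
n,l,s,ce=cv2.connectedComponentsWithStats(m)
for i in range(1,n):
    if s[i,4]>30: print(i,s[i],ce[i])
i=1+np.argmax(s[1:,4]);M=(l==i)
vv,uu=np.nonzero(M);W=np.array([ray(d,u,v,.022) for u,v in zip(uu,vv)])[:,:2]
hull=cv2.approxPolyDP(max(cv2.findContours(M.astype(np.uint8),cv2.RETR_EXTERNAL,cv2.CHAIN_APPROX_NONE)[0],key=len),1.5,True)[:,0]
for u,v in hull: print(u,v,ray(d,u,v,.022)[:2].round(4))
# rotate frame candidates
for a in np.arange(27,33,.5):
    t=np.radians(a);q=W@np.array([[np.cos(t),-np.sin(t)],[np.sin(t),np.cos(t)]])
    h,e=np.histogram(q[:,0],bins=np.arange(q[:,0].min(),q[:,0].max()+.003,.003));print(a,np.sort(h)[-4:],q.min(0).round(4),q.max(0).round(4))
```

```text
1 [ 225   99  138  113 1417] [284.63796754 143.1383204 ]
2 [341 168  25  23 428] [352.43457944 179.15654206]
6 [304 185  24  23 432] [315.90972222 196.13194444]
12 [268 202  24  13 249] [279.10040161 208.91164659]
329 99 [0.676  0.1883]
276 127 [0.6103 0.3177]
225 158 [0.538  0.4409]
250 199 [0.4375 0.3825]
251 211 [0.4091 0.3805]
253 210 [0.4113 0.3758]
251 196 [0.4445 0.38  ]
255 192 [0.4538 0.3705]
234 158 [0.5373 0.4194]
300 118 [0.6308 0.2595]
323 106 [0.6589 0.2034]
344 139 [0.5752 0.1568]
349 138 [0.5773 0.1448]
362 146 [0.5567 0.1151]
352 137 [0.5795 0.1376]
27.0 [ 97 104 130 138] [ 0.5361 -0.1514] [0.6914 0.1533]
27.5 [ 91 117 135 146] [ 0.5374 -0.1562] [0.6903 0.1486]
28.0 [ 94 132 144 145] [ 0.5387 -0.161 ] [0.6891 0.1439]
28.5 [123 131 146 146] [ 0.5399 -0.1657] [0.688  0.1392]
29.0 [ 86 145 146 146] [ 0.5411 -0.1705] [0.6878 0.1345]
29.5 [101 145 145 147] [ 0.5412 -0.1752] [0.6877 0.1297]
30.0 [105 142 144 145] [ 0.5397 -0.18  ] [0.688 0.125]
30.5 [103 119 145 146] [ 0.5381 -0.1847] [0.6889 0.1202]
31.0 [ 85 124 125 146] [ 0.5365 -0.1894] [0.6898 0.1155]
31.5 [ 96 101 130 136] [ 0.5348 -0.1941] [0.6906 0.1107]
32.0 [ 83 104 116 129] [ 0.5331 -0.1988] [0.6913 0.1059]
32.5 [ 85 101 110 113] [ 0.5314 -0.2044] [0.692  0.1011]
```

```bash
cat > dock.py <<'E'
from h import *
def edges(d,t,o,f=cv2.INTER_CUBIC,zz=.022,thr=190):
    # brightness profile sampler in dock frame: project plane points to pixels
    g=cv2.cvtColor(d['image'],cv2.COLOR_BGR2GRAY).astype(np.float32)
    R=cv2.Rodrigues(np.array(d['rotation'],float))[0];p=np.array(d['position'])
    X=np.array([[np.cos(t),-np.sin(t)],[np.sin(t),np.cos(t)]])
    def samp(xs,ys):
        w=np.c_[(np.c_[xs,ys]@X.T)+o,np.full(len(xs),zz)]
        c=(w-p)@R;u=c[:,0]/c[:,2]*d['fx']+d['cx'];v=c[:,1]/c[:,2]*d['fy']+d['cy']
        return cv2.remap(g,u.astype(np.float32)[None],v.astype(np.float32)[None],cv2.INTER_LINEAR)[0]
    return samp,X
def cross(s,pr,thr):
    i=np.nonzero((pr[:-1]-thr)*(pr[1:]-thr)<0)[0]
    return [(s[k]+(thr-pr[k])/(pr[k+1]-pr[k])*(s[k+1]-s[k]),int(np.sign(pr[k+1]-pr[k]))) for k in i]
E
python3 - <<'E'
from dock import *
d=dict(np.load('top0.npz'))
t=np.radians(29.3);o=np.array([.545,.28])
s,X=edges(d,t,o)
print('along x at y')
a=np.arange(0,.12,.001)
for y in np.arange(-.10,.101,.02): print(round(y,3),[(round(float(c)*1000,1),k) for c,k in cross(a,s(a,0*a+y),180)])
print('across y at x')
b=np.arange(-.2,.2,.001)
for x in np.arange(-.1,.06,.01): print(round(x,3),[(round(float(c)*1000,1),k) for c,k in cross(b,s(0*b+x,b),180)])
E
```

```text
along x at y
-0.1 [(19.0, 1), (24.5, -1), (44.3, 1), (49.7, -1), (60.5, 1), (74.2, -1)]
-0.08 [(30.0, 1), (34.5, -1), (59.5, 1), (74.3, -1)]
-0.06 [(42.1, 1), (45.4, -1), (62.3, 1), (74.4, -1)]
-0.04 [(52.8, 1), (57.8, -1), (60.6, 1), (74.9, -1)]
-0.02 [(60.4, 1), (74.7, -1), (88.6, 1), (93.9, -1)]
0.0 [(60.2, 1), (79.4, -1), (103.5, 1), (104.2, -1)]
0.02 [(60.2, 1), (75.0, -1), (86.8, 1), (90.9, -1), (112.2, 1), (116.9, -1)]
0.04 [(60.1, 1), (74.6, -1), (98.2, 1), (102.1, -1)]
0.06 [(62.0, 1), (74.8, -1), (110.2, 1), (112.9, -1)]
0.08 [(60.5, 1), (74.9, -1)]
0.1 [(60.4, 1), (75.0, -1)]
across y at x
-0.1 [(-112.4, 1), (140.6, -1)]
-0.09 [(-9.4, 1), (139.9, -1)]
-0.08 [(100.3, 1), (139.4, -1)]
-0.07 [(-151.8, 1), (-144.7, -1), (147.4, 1), (154.4, -1)]
-0.06 [(-149.8, 1), (-140.2, -1), (142.4, 1), (150.9, -1)]
-0.05 [(-145.6, 1), (-136.0, -1), (138.3, 1), (147.2, -1)]
-0.04 [(-142.0, 1), (-130.1, -1), (134.1, 1), (144.0, -1)]
-0.03 [(-197.5, 1), (-187.1, -1), (-144.4, 1), (-121.7, -1), (123.8, 1), (145.4, -1)]
-0.02 [(-176.5, 1), (-169.9, -1), (-144.4, 1), (-121.4, -1), (123.3, 1), (145.7, -1)]
-0.01 [(-196.4, -1), (-162.1, 1), (-152.0, -1), (-144.3, 1), (-121.5, -1), (123.4, 1), (146.2, -1)]
-0.0 [(-189.4, 1), (-179.3, -1), (-145.2, 1), (-121.8, -1), (123.6, 1), (145.5, -1)]
0.01 [(-171.5, 1), (-162.0, -1), (-144.6, 1), (-117.7, -1), (122.8, 1), (145.9, -1)]
0.02 [(-149.7, 1), (-121.5, -1), (-107.6, 1), (-98.2, -1), (123.3, 1), (145.8, -1)]
0.03 [(-144.3, 1), (-121.1, -1), (-88.7, 1), (-80.0, -1), (123.5, 1), (145.5, -1)]
0.04 [(-144.2, 1), (-121.3, -1), (-117.0, 1), (-108.5, -1), (-69.8, 1), (-63.1, -1), (122.8, 1), (145.8, -1)]
0.05 [(-144.3, 1), (-121.8, -1), (-99.4, 1), (-88.7, -1), (-53.3, 1), (-44.3, -1), (123.3, 1), (145.1, -1)]
```

Run:
```python
from dock import *
d=dict(np.load('top0.npz'))
t=np.radians(29.3);s,X=edges(d,t,np.array([.545,.28]))
a=np.arange(-.1,0.0,.001)
for y in(-.14,-.135,-.129,-.125,.127,.13,.135,.14):print(y,[(round(float(c)*1000,1),k) for c,k in cross(a,s(a,0*a+y),170)])
b=np.arange(-.17,.17,.001)
for x in np.arange(-.082,-.064,.003):print(round(x,3),[(round(float(c)*1000,1),k) for c,k in cross(b,s(0*b+x,b),170)])
hsv=cv2.cvtColor(d['image'],cv2.COLOR_BGR2HSV)
m=(hsv[...,2]<150)&(hsv[...,1]>90);m=m[212:230,318:334]
vv,uu=np.nonzero(m);print('post',ray(d,uu.mean()+318,vv.mean()+212,.045),m.sum())
st=readout.get_state();R=cv2.Rodrigues(st['tcp_rot'])[0];print(R.round(3),np.degrees(np.arctan2(R[1,1],R[0,1])))
```

```text
-0.14 [(-60.5, 1)]
-0.135 [(-49.0, 1)]
-0.129 [(-40.0, 1)]
-0.125 [(-38.9, 1)]
0.127 [(-76.7, -1), (-38.6, 1)]
0.13 [(-76.6, -1), (-38.3, 1)]
0.135 [(-75.9, -1), (-44.0, 1)]
0.14 [(-88.5, -1), (-53.7, 1)]
-0.082 [(63.6, 1), (65.2, -1), (66.9, 1), (139.6, -1)]
-0.079 [(106.0, 1), (139.6, -1)]
-0.076 [(133.6, 1), (137.3, -1)]
-0.073 []
-0.07 [(-152.2, 1), (-144.2, -1), (147.1, 1), (154.7, -1)]
-0.067 [(-152.9, 1), (-142.8, -1), (145.0, 1), (154.5, -1)]
-0.064 [(-151.9, 1), (-141.5, -1), (143.2, 1), (153.0, -1)]
post [0.38027659 0.21013743 0.045     ] 86
[[-0.898  0.44  -0.   ]
 [ 0.44   0.898 -0.001]
 [-0.    -0.001 -1.   ]] 63.890241482298606
```

Call:
{"api": "apply_moves", "payload": {"deltas": [{"grip":1,"tx":1.05,"ty":-3.51,"tz":-1.2,"wz":4.98},{"tx":1.05,"ty":-3.51,"tz":-1.2,"wz":4.98},{"tx":1.05,"ty":-3.51,"tz":-1.2,"wz":4.98},{"tx":1.05,"ty":-3.51,"tz":-1.2,"wz":4.98},{"tx":1.05,"ty":-3.51,"tz":-1.2,"wz":4.98},{"tx":1.05,"ty":-3.51,"tz":-1.2,"wz":4.98},{"tx":1.05,"ty":-3.51,"tz":-1.2,"wz":4.98},{"tx":1.05,"ty":-3.51,"tz":-1.2,"wz":4.98},{"tx":1.05,"ty":-3.51,"tz":-1.2,"wz":4.98},{"tx":1.05,"ty":-3.51,"tz":-1.2,"wz":4.98},{},{"grip":0.6}], "squeeze": 60}}

```text
$.deltas[0]: bad value
```

Call:
{"api": "apply_moves", "payload": {"deltas": [{"grip":1.0,"tx":1.05,"ty":-3.51,"tz":-1.2,"wx":0,"wy":0,"wz":4.98}], "squeeze": 60}}

```text
time_s: 0.22
tool_pos: [0.2845, 0.5273, 0.241]
tcp_rot: [-0.569, -3.089, -0.001]
force: [1.2, -0.5, -0.7]
grip_width: 1.001
```

Call:
{"api": "apply_moves", "payload": {"deltas": [{"grip":1,"tx":1.05,"ty":-3.51,"tz":-1.2,"wx":0,"wy":0,"wz":4.98},{"grip":1,"tx":1.05,"ty":-3.51,"tz":-1.2,"wx":0,"wy":0,"wz":4.98},{"grip":1,"tx":1.05,"ty":-3.51,"tz":-1.2,"wx":0,"wy":0,"wz":4.98},{"grip":1,"tx":1.05,"ty":-3.51,"tz":-1.2,"wx":0,"wy":0,"wz":4.98},{"grip":1,"tx":1.05,"ty":-3.51,"tz":-1.2,"wx":0,"wy":0,"wz":4.98},{"grip":1,"tx":1.05,"ty":-3.51,"tz":-1.2,"wx":0,"wy":0,"wz":4.98},{"grip":1,"tx":1.05,"ty":-3.51,"tz":-1.2,"wx":0,"wy":0,"wz":4.98},{"grip":0.6,"tx":1.05,"ty":-3.51,"tz":-1.2,"wx":0,"wy":0,"wz":4.98},{"grip":0.6,"tx":1.05,"ty":-3.51,"tz":-1.2,"wx":0,"wy":0,"wz":4.98},{"grip":0.6,"tx":0,"ty":0,"tz":0,"wx":0,"wy":0,"wz":0},{"grip":0.6,"tx":0,"ty":0,"tz":0,"wx":0,"wy":0,"wz":0}]}}

```text
time_s: 1.6
tool_pos: [0.38, 0.2106, 0.1334]
tcp_rot: [-0.643, 3.075, 0.0]
force: [0.2, 0.7, 0.4]
grip_width: 0.602
```

Run:
```python
from h import *
st=readout.get_state();R=cv2.Rodrigues(st['tcp_rot'])[0];print(st['tool_pos'],R.round(4).tolist(),np.degrees(np.arctan2(R[1,1],R[0,1])),st['qpos'].round(2))
```

```text
[0.38001552 0.21062787 0.13335169] [[-0.9161, -0.401, -0.0], [-0.401, 0.9161, 0.0001], [-0.0, 0.0001, -1.0]] 113.63781935853596 [-0.56  0.25 -0.02  2.17  0.01  0.71  1.4 ]
```

Call:
{"api": "apply_moves", "payload": {"deltas": [{"grip":0.6,"tx":0.0,"ty":-0.08,"tz":-3,"wx":0,"wy":0,"wz":0},{"grip":0.6,"tx":0,"ty":0,"tz":-3,"wx":0,"wy":0,"wz":0},{"grip":0.6,"tx":0,"ty":0,"tz":-2,"wx":0,"wy":0,"wz":0},{"grip":0.6,"tx":0,"ty":0,"tz":-0.9,"wx":0,"wy":0,"wz":0},{"grip":0.3,"tx":0,"ty":0,"tz":0,"wx":0,"wy":0,"wz":0},{"grip":0,"tx":0,"ty":0,"tz":0,"wx":0,"wy":0,"wz":0},{"grip":0,"tx":0,"ty":0,"tz":0,"wx":0,"wy":0,"wz":0},{"grip":0,"tx":0,"ty":0,"tz":0,"wx":0,"wy":0,"wz":0},{"grip":0,"tx":0,"ty":0,"tz":0,"wx":0,"wy":0,"wz":0}], "squeeze": 60}}

```text
time_s: 2.72
tool_pos: [0.3805, 0.2096, 0.0451]
tcp_rot: [-0.644, 3.074, 0.001]
force: [-1.6, -0.1, 7.7]
grip_width: 0.179
```

Run:
```python
from h import *
d=cap('side','s1.png');d2=cap('top','t1.png')
a=cv2.resize(d['image'][140:280,160:360],None,fx=2,fy=2);b=cv2.resize(d2['image'][85:265,210:410],None,fx=2,fy=2)
cv2.imwrite('pics/st1.png',np.hstack([a,b[:280]]))
```

```text
(no output)
```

View pics/st1.png

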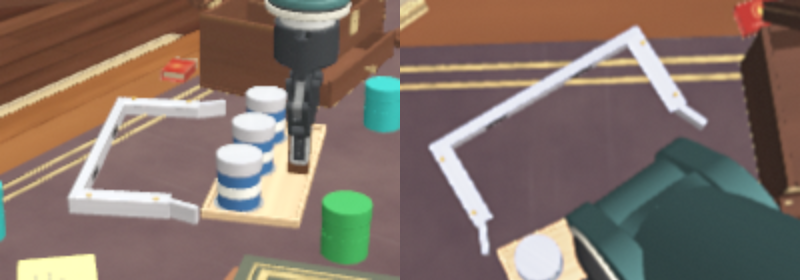

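Call:
{"api": "apply_moves", "payload": {"deltas": [{"grip":0,"tx":0,"ty":0,"tz":0.08,"wx":0,"wy":0,"wz":0},{"grip":0,"tx":0.12,"ty":-0.285,"tz":0,"wx":0,"wy":0,"wz":0.94},{"grip":0,"tx":0.12,"ty":-0.285,"tz":0,"wx":0,"wy":0,"wz":0.94},{"grip":0,"tx":0.12,"ty":-0.285,"tz":0,"wx":0,"wy":0,"wz":0.94},{"grip":0,"tx":0.12,"ty":-0.285,"tz":0,"wx":0,"wy":0,"wz":0.94},{"grip":0,"tx":0.12,"ty":-0.285,"tz":0,"wx":0,"wy":0,"wz":0.94},{"grip":0,"tx":0.12,"ty":-0.285,"tz":0,"wx":0,"wy":0,"wz":0.94},{"grip":0,"tx":0,"ty":0,"tz":0,"wx":0,"wy":0,"wz":0},{"grip":0,"tx":0,"ty":0,"tz":0,"wx":0,"wy":0,"wz":0}]}}

```text
time_s: 3.95
tool_pos: [0.3876, 0.1919, 0.0451]
tcp_rot: [-0.794, 3.039, -0.001]
force: [1.5, -1.9, 1.8]
grip_width: 0.179
```

Run:
```python
from h import *
d=cap('side','s2.png');d2=cap('top','t2.png')
st=readout.get_state();R=cv2.Rodrigues(st['tcp_rot'])[0];print(st['tool_pos'],st['force'],np.degrees(np.arctan2(R[1,1],R[0,1])))
a=cv2.resize(d['image'][140:280,160:360],None,fx=2,fy=2);b=cv2.resize(d2['image'][85:265,210:410],None,fx=2,fy=2)
cv2.imwrite('pics/st2.png',np.hstack([a,b[:280]]))
for n,dd in(('side',d),('top',d2)):
    P=pts(dd);z=P[...,2];m=((z>.060)&(z<.075)&(P[...,0]>.36)&(P[...,0]<.55)&(P[...,1]>.1)&(P[...,1]<.36)).astype(np.uint8)
    k,l,s,ce=cv2.connectedComponentsWithStats(m)
    for i in range(1,k):
        if s[i,4]>40: print(n,s[i],P[l==i].mean(0).round(4),cv2.minAreaRect(P[l==i][:,:2].astype(np.float32)))
```

```text
[0.38759462 0.19191203 0.045129  ] [ 2.54287119 -3.0263136   2.80330358] 119.2960869580805
side [281 181  20  10 170] [0.4785 0.1481 0.0667] ((0.4810445010662079, 0.14495879411697388), (0.04896560311317444, 0.050203513354063034), 51.59079360961914)
side [278 194  21  12 205] [0.4348 0.2252 0.0666] ((0.4375951886177063, 0.2208772897720337), (0.04846673458814621, 0.054157741367816925), 32.83639907836914)
side [274 210  23  13 242] [0.3906 0.304  0.0666] ((0.3928864300251007, 0.3008486032485962), (0.04911723732948303, 0.050397567451000214), 49.94822692871094)
top [275 204  23  24 423] [0.3919 0.2986 0.0666] ((0.39214643836021423, 0.2988949120044708), (0.050472889095544815, 0.04891999438405037), 42.45412826538086)
```

View pics/st2.png

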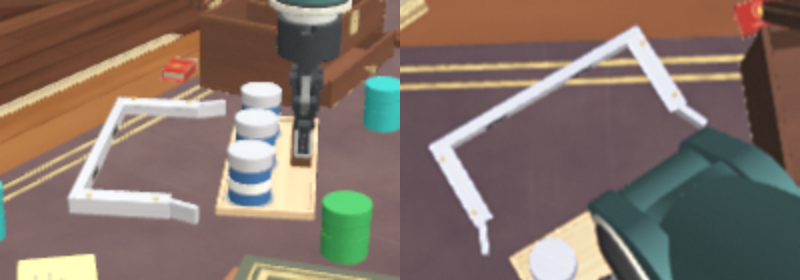

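Call:
{"api": "apply_moves", "payload": {"deltas": [{"grip":0,"tx":0.678,"ty":0.441,"tz":0,"wx":0,"wy":0,"wz":0},{"grip":0,"tx":1.046,"ty":0.587,"tz":0,"wx":0,"wy":0,"wz":0},{"grip":0,"tx":1.046,"ty":0.587,"tz":0,"wx":0,"wy":0,"wz":0},{"grip":0,"tx":1.046,"ty":0.587,"tz":0,"wx":0,"wy":0,"wz":0},{"grip":0,"tx":1.046,"ty":0.587,"tz":0,"wx":0,"wy":0,"wz":0},{"grip":0,"tx":0.698,"ty":0.391,"tz":0,"wx":0,"wy":0,"wz":0},{"grip":0,"tx":0.523,"ty":0.293,"tz":0,"wx":0,"wy":0,"wz":0},{"grip":0,"tx":0,"ty":0,"tz":0,"wx":0,"wy":0,"wz":0}]}}

```text
time_s: 5.05
tool_pos: [0.4469, 0.2262, 0.0449]
tcp_rot: [0.794, -3.036, 0.002]
force: [-10.7, -6.8, 16.1]
grip_width: 0.18
```

```bash
cat > look.py <<'E'
import sys
from h import *
k=sys.argv[1]
d=cap('side','s%s.png'%k);d2=cap('top','t%s.png'%k)
st=readout.get_state();R=cv2.Rodrigues(st['tcp_rot'])[0];print(st['time_s'],st['tool_pos'].round(4),st['force'].round(2),'yaw',np.degrees(np.arctan2(R[1,1],R[0,1])).round(2),st['grip_width'])
t=np.radians(29.3);X=np.array([[np.cos(t),-np.sin(t)],[np.sin(t),np.cos(t)]]);O=np.array([.5496,.2835])
print('tcp in dock mm',((st['tool_pos'][:2]-O)@X*1000).round(1))
a=cv2.resize(d['image'][120:260,180:380],None,fx=2,fy=2);b=cv2.resize(d2['image'][85:225,210:410],None,fx=2,fy=2)
cv2.imwrite('pics/st%s.png'%k,np.hstack([a,b]))
for n,dd in(('side',d),('top',d2)):
    P=pts(dd);q=P.copy();q[...,:2]=(P[...,:2]-O)@X*1000
    m=((P[...,2]>.060)&(P[...,2]<.075)&(np.abs(q[...,1])<130)&(q[...,0]<60)&(q[...,0]>-170)).astype(np.uint8)
    c,l,s,ce=cv2.connectedComponentsWithStats(m)
    for i in range(1,c):
        if s[i,4]>40: r=cv2.minAreaRect(q[l==i][:,:2].astype(np.float32));print(n,s[i,4],np.round(r[0],1),np.round(r[1],1),P[l==i][:,2].mean().round(4))
E
python3 look.py 3
```

```text
5.15 [0.4469 0.2262 0.045 ] [-9.64 -5.83 14.32] yaw 119.31 0.18179994900055163
tcp in dock mm [-117.6    0.3]
side 168 [-59.8 -88.7] [52.9 49.8] 0.0665
side 197 [-60.8   2.6] [48.5 52.1] 0.0667
side 244 [-61.  92.] [53.7 49.6] 0.0665
top 409 [-62.9  91.6] [49.3 50. ] 0.0665
```

View pics/st3.png

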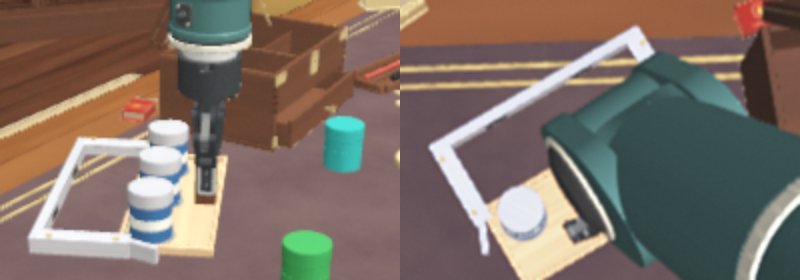

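Call:
{"api": "apply_moves", "payload": {"deltas": [{"grip":0,"tx":0,"ty":0,"tz":0.1,"wx":0,"wy":0,"wz":0},{"grip":0,"tx":0.698,"ty":0.391,"tz":0,"wx":0,"wy":0,"wz":0},{"grip":0,"tx":0.698,"ty":0.391,"tz":0,"wx":0,"wy":0,"wz":0},{"grip":0,"tx":0.698,"ty":0.391,"tz":0,"wx":0,"wy":0,"wz":0},{"grip":0,"tx":0.698,"ty":0.391,"tz":0,"wx":0,"wy":0,"wz":0},{"grip":0,"tx":0,"ty":0,"tz":0,"wx":0,"wy":0,"wz":0}]}}

```text
time_s: 5.9
tool_pos: [0.4765, 0.243, 0.0459]
tcp_rot: [-0.795, 3.039, 0.0]
force: [-0.7, -1.1, -12.0]
grip_width: 0.174
```

```bash
python3 look.py 4
```

```text
6.0 [0.4758 0.2425 0.0459] [  0.61   0.1  -12.29] yaw 119.32 0.1773280824993789
tcp in dock mm [-84.4   0.3]
side 175 [-25.1 -87.4] [49. 54.] 0.0667
side 207 [-26.3   0.8] [48.6 56.8] 0.0667
side 244 [-26.7  93.4] [50.6 51.6] 0.0669
top 410 [-28.8  91.1] [50.1 49.7] 0.0666
```

View pics/st4.png

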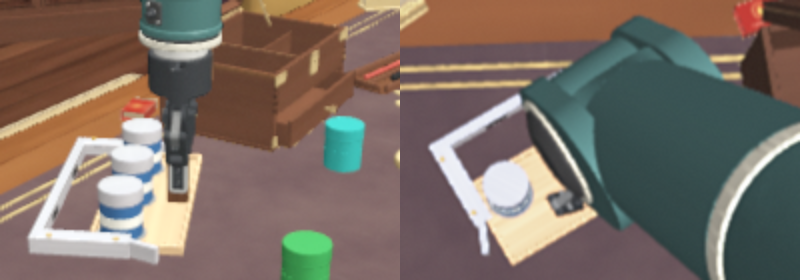

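Call:
{"api": "apply_moves", "payload": {"deltas": [{"grip":0,"tx":0,"ty":0,"tz":-0.05,"wx":0,"wy":0,"wz":0},{"grip":0,"tx":0.698,"ty":0.391,"tz":0,"wx":0,"wy":0,"wz":0},{"grip":0,"tx":0.872,"ty":0.489,"tz":0,"wx":0,"wy":0,"wz":0},{"grip":0,"tx":0.872,"ty":0.489,"tz":0,"wx":0,"wy":0,"wz":0},{"grip":0,"tx":0.698,"ty":0.391,"tz":0,"wx":0,"wy":0,"wz":0},{"grip":0,"tx":0.436,"ty":0.245,"tz":0,"wx":0,"wy":0,"wz":0},{"grip":0,"tx":0,"ty":0,"tz":0,"wx":0,"wy":0,"wz":0}]}}

```text
time_s: 6.88
tool_pos: [0.5121, 0.2629, 0.0455]
tcp_rot: [-0.795, 3.039, 0.0]
force: [0.9, -0.4, -10.2]
grip_width: 0.18
```

```bash
python3 look.py 5
```

```text
6.975 [0.5118 0.2627 0.0455] [ -0.23  -0.06 -10.24] yaw 119.33 0.17563086331767522
tcp in dock mm [-43.2   0.4]
side 165 [ 15.4 -88.2] [46.5 53.5] 0.067
side 196 [15.3  2. ] [49.3 54. ] 0.0668
side 233 [15.1 92.7] [49.9 50.2] 0.0667
top 409 [12.4 91.8] [50.9 50.1] 0.0665
```

View pics/st5.png

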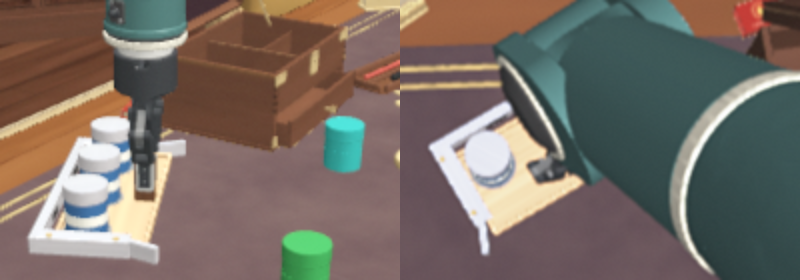

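Call:
{"api": "apply_moves", "payload": {"deltas": [{"grip":0,"tx":0.174,"ty":0.098,"tz":-0.05,"wx":0,"wy":0,"wz":0},{"grip":0,"tx":0.174,"ty":0.098,"tz":0,"wx":0,"wy":0,"wz":0},{"grip":0,"tx":0.174,"ty":0.098,"tz":0,"wx":0,"wy":0,"wz":0},{"grip":0,"tx":0.087,"ty":0.049,"tz":0,"wx":0,"wy":0,"wz":0},{"grip":0,"tx":0,"ty":0,"tz":0,"wx":0,"wy":0,"wz":0}]}}

```text
time_s: 7.6
tool_pos: [0.5181, 0.2662, 0.0451]
tcp_rot: [-0.795, 3.039, 0.0]
force: [-2.1, -0.8, -6.3]
grip_width: 0.179
```

Call:
{"api": "apply_moves", "payload": {"deltas": [{"grip":0,"tx":0.087,"ty":0.049,"tz":0,"wx":0,"wy":0,"wz":0},{"grip":0,"tx":0,"ty":0,"tz":0,"wx":0,"wy":0,"wz":0}]}}

```text
time_s: 7.85
tool_pos: [0.5188, 0.2667, 0.0451]
tcp_rot: [-0.795, 3.039, -0.0]
force: [-3.9, -2.2, -4.5]
grip_width: 0.176
```

Call:
{"api": "apply_moves", "payload": {"deltas": [{"grip":0,"tx":0.087,"ty":0.049,"tz":0,"wx":0,"wy":0,"wz":0},{"grip":0,"tx":0,"ty":0,"tz":0,"wx":0,"wy":0,"wz":0}]}}

```text
time_s: 8.1
tool_pos: [0.5197, 0.2671, 0.0451]
tcp_rot: [-0.795, 3.039, -0.0]
force: [-3.8, -1.9, -5.0]
grip_width: 0.18
```

```bash
python3 look.py 6
```

```text
8.2 [0.5197 0.2671 0.045 ] [-3.45 -1.63 -5.33] yaw 119.32 0.1803542699693731
tcp in dock mm [-34.1   0.4]
side 164 [ 25.7 -87.3] [46.6 52.4] 0.0666
side 202 [22.5  1.5] [48.3 54.5] 0.0665
side 235 [22.9 91.9] [50.2 52.6] 0.0667
top 405 [21.1 92.2] [50.7 49.7] 0.0663
```

View pics/st6.png

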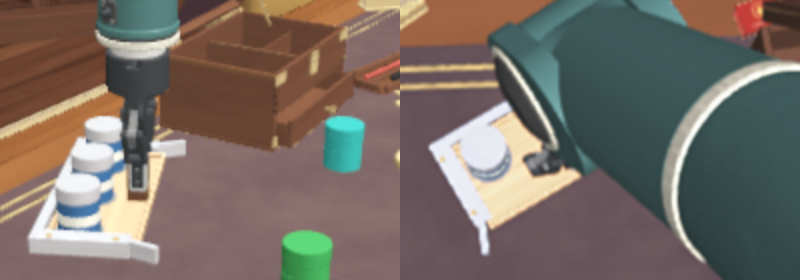

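Call:
{"api": "apply_moves", "payload": {"deltas": [{"grip":0,"tx":0.087,"ty":0.049,"tz":0,"wx":0,"wy":0,"wz":0},{"grip":0,"tx":0.044,"ty":0.025,"tz":0,"wx":0,"wy":0,"wz":0},{"grip":0,"tx":0,"ty":0,"tz":0,"wx":0,"wy":0,"wz":0}]}}

```text
time_s: 8.57
tool_pos: [0.5198, 0.2674, 0.045]
tcp_rot: [0.795, -3.037, 0.001]
force: [-13.4, -6.9, 6.0]
grip_width: 0.177
```

Call:
{"api": "apply_moves", "payload": {"deltas": [{"grip":0,"tx":0.087,"ty":0.049,"tz":0,"wx":0,"wy":0,"wz":0},{"grip":0,"tx":0,"ty":0,"tz":0,"wx":0,"wy":0,"wz":0},{"grip":0,"tx":0,"ty":0,"tz":0,"wx":0,"wy":0,"wz":0}]}}

```text
time_s: 8.95
tool_pos: [0.5198, 0.2674, 0.045]
tcp_rot: [0.794, -3.035, 0.002]
force: [-21.5, -10.7, 14.8]
grip_width: 0.178
```

Call:
{"api": "apply_moves", "payload": {"deltas": [{"grip":0.5,"tx":0,"ty":0,"tz":0,"wx":0,"wy":0,"wz":0},{"grip":0.5,"tx":0,"ty":0,"tz":0,"wx":0,"wy":0,"wz":0},{"grip":0.5,"tx":0,"ty":0,"tz":0,"wx":0,"wy":0,"wz":0},{"grip":0.5,"tx":0,"ty":0,"tz":2,"wx":0,"wy":0,"wz":0},{"grip":0.5,"tx":0,"ty":0,"tz":3,"wx":0,"wy":0,"wz":0},{"grip":0.5,"tx":0,"ty":0,"tz":3,"wx":0,"wy":0,"wz":0},{"grip":0.5,"tx":0,"ty":0,"tz":2,"wx":0,"wy":0,"wz":0},{"grip":0.8,"tx":0,"ty":0,"tz":0,"wx":0,"wy":0,"wz":0}]}}

```text
time_s: 9.95
tool_pos: [0.5228, 0.2688, 0.1478]
tcp_rot: [-0.794, 3.036, 0.001]
force: [-0.7, 0.4, -0.4]
grip_width: 0.699
```

```bash
python3 look.py 7
```

```text
10.05 [0.5218 0.2683 0.1455] [ 0.13  0.12 -0.4 ] yaw 119.33 0.7970998113495478
tcp in dock mm [-31.6   0.4]
side 172 [ 23.9 -88.4] [50.9 54.2] 0.0664
side 202 [23.5  2.1] [48.6 55. ] 0.0665
side 234 [23.  91.7] [51.4 51.9] 0.0665
top 405 [21.2 92.2] [50.2 50.1] 0.0661
```

View pics/st7.png

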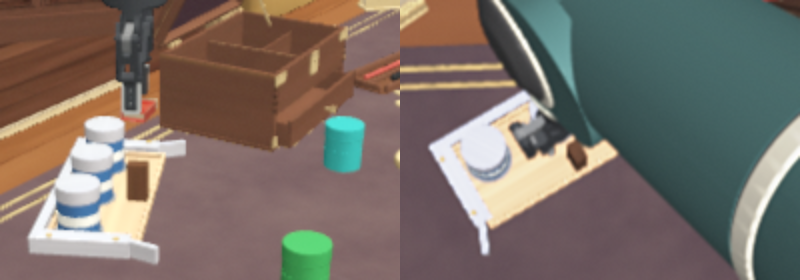

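Call:
{"api": "apply_moves", "payload": {"deltas": [{"grip":0.8,"tx":0,"ty":2,"tz":0,"wx":0,"wy":0,"wz":0},{"grip":0.8,"tx":0.13,"ty":3.5,"tz":0,"wx":0,"wy":0,"wz":0},{"grip":0.8,"tx":0,"ty":3.5,"tz":0,"wx":0,"wy":0,"wz":0},{"grip":0.8,"tx":0,"ty":1.57,"tz":0,"wx":0,"wy":0,"wz":0},{"grip":0.8,"tx":0,"ty":0,"tz":-1,"wx":0,"wy":0,"wz":0},{"grip":0.8,"tx":0,"ty":0,"tz":0,"wx":0,"wy":0,"wz":0}]}}

```text
time_s: 10.8
tool_pos: [0.5229, 0.3724, 0.1336]
tcp_rot: [0.793, -3.038, 0.002]
force: [0.4, -0.4, -0.1]
grip_width: 0.804
```

```bash
python3 look.py 8
```

```text
10.9 [0.5234 0.3727 0.1348] [-0.85 -0.94  0.51] yaw 119.24 0.7964907026931257
tcp in dock mm [20.8 90.6]
side 150 [ 21.4 -88.5] [52.8 50.6] 0.0664
side 172 [19.2  2.2] [55.7 43.6] 0.0666
side 232 [23.2 91. ] [53.1 50.8] 0.0667
```

View pics/st8.png

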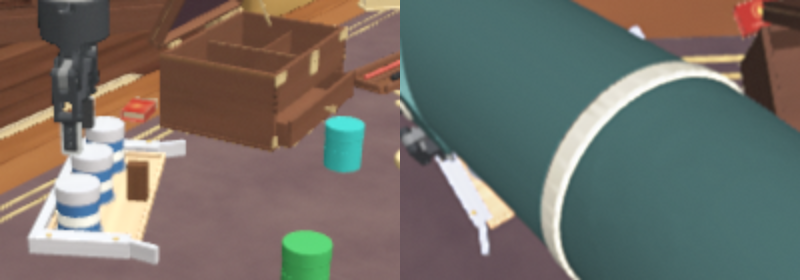

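Run:
```python
from h import *
d=cap('side','s9.png');R=cv2.Rodrigues(np.array(d['rotation'],float))[0]
st=readout.get_state();print(st['tool_pos'])
for w in (st['tool_pos'],st['tool_pos']-[0,0,.019],[.5231,.374,.067],[.5231,.374,.036]):
    c=(np.array(w)-d['position'])@R;print(c[:2]/c[2]*d['fx']+[d['cx'],d['cy']])
cv2.imwrite('pics/s9c.png',cv2.resize(d['image'][100:280,140:300],None,fx=4,fy=3.3))
```

```text
[0.52349658 0.37298793 0.13510121]
[218.44159527 183.25596113]
[218.75133324 191.16544971]
[219.37527191 211.2842543 ]
[219.8554187  223.49741331]
```

View pics/s9c.png

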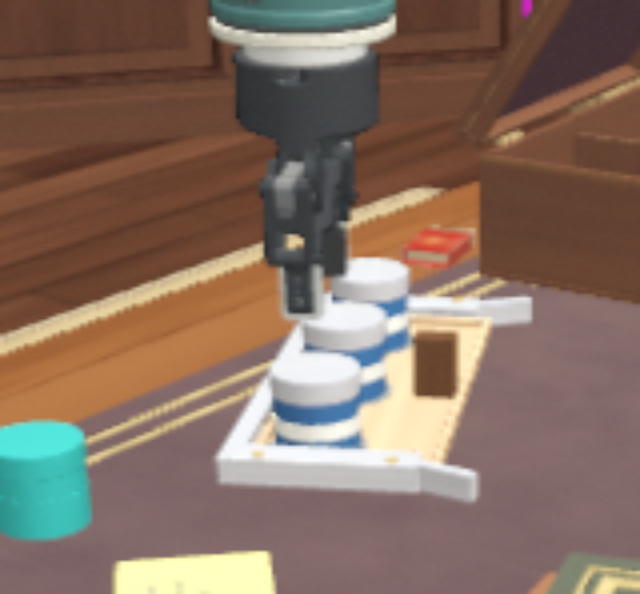

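Call:
{"api": "apply_moves", "payload": {"deltas": [{"grip":0.8,"tx":-0.04,"ty":0.1,"tz":-2,"wx":0,"wy":0,"wz":0},{"grip":0.8,"tx":0,"ty":0,"tz":-3,"wx":0,"wy":0,"wz":0},{"grip":0.8,"tx":0,"ty":0,"tz":-2.5,"wx":0,"wy":0,"wz":0},{"grip":0.8,"tx":0,"ty":0,"tz":-1.2,"wx":0,"wy":0,"wz":0},{"grip":0.8,"tx":0,"ty":0,"tz":0,"wx":0,"wy":0,"wz":0},{"grip":0.65,"tx":0,"ty":0,"tz":0,"wx":0,"wy":0,"wz":0},{"grip":0.4,"tx":0,"ty":0,"tz":0,"wx":0,"wy":0,"wz":0},{"grip":0.4,"tx":0,"ty":0,"tz":0,"wx":0,"wy":0,"wz":0},{"grip":0.4,"tx":0,"ty":0,"tz":0,"wx":0,"wy":0,"wz":0}], "squeeze": 50}}

```text
time_s: 12.08
tool_pos: [0.5233, 0.3754, 0.0493]
tcp_rot: [-0.795, 3.038, 0.001]
force: [-0.8, -1.3, 7.4]
grip_width: 0.598
```

Call:
{"api": "apply_moves", "payload": {"deltas": [{"grip":0.4,"tx":0,"ty":0,"tz":1,"wx":0,"wy":0,"wz":0},{"grip":0.4,"tx":0,"ty":0,"tz":2,"wx":0,"wy":0,"wz":0},{"grip":0.4,"tx":0,"ty":0,"tz":2,"wx":0,"wy":0,"wz":0},{"grip":0.4,"tx":0,"ty":0,"tz":0,"wx":0,"wy":0,"wz":0},{"grip":0.4,"tx":0,"ty":0,"tz":0,"wx":0,"wy":0,"wz":0},{"grip":0.4,"tx":0,"ty":0,"tz":0,"wx":0,"wy":0,"wz":0}]}}

```text
time_s: 12.82
tool_pos: [0.5224, 0.3748, 0.0974]
tcp_rot: [0.795, -3.038, 0.001]
force: [0.0, 0.2, -1.4]
grip_width: 0.596
```

```bash
python3 look.py 10
python3 - <<'E'
from h import *
for i in range(6): viewer.read_camera('side'); s=readout.get_state();print(s['force'].round(2))
E
```

```text
12.925 [0.5225 0.3749 0.0975] [-0.03 -0.12 -1.89] yaw 119.33 0.5954354236007694
tcp in dock mm [21.1 92.9]
side 128 [ 17.8 -86.4] [53.  40.2] 0.0669
side 56 [5.5 0.6] [14.6 46.9] 0.0665
side 132 [ 20.2 108.5] [47.5 21.3] 0.0673
[-0.16  0.03 -1.12]
[ 0.61 -0.42 -1.28]
[ 0.08 -0.2  -1.75]
[ 0.53 -0.74 -0.83]
[-0.14  0.32 -0.98]
[ 0.01 -0.08 -1.61]
```

View pics/st10.png

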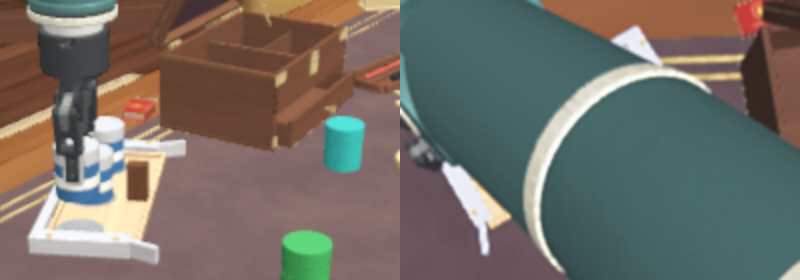

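Call:
{"api": "apply_moves", "payload": {"deltas": [{"grip":0.4,"tx":0,"ty":0,"tz":-2,"wx":0,"wy":0,"wz":0},{"grip":0.4,"tx":0,"ty":0,"tz":-1.8,"wx":0,"wy":0,"wz":0},{"grip":0.4,"tx":0,"ty":0,"tz":-0.6,"wx":0,"wy":0,"wz":0},{"grip":0.4,"tx":0,"ty":0,"tz":-0.4,"wx":0,"wy":0,"wz":0},{"grip":0.4,"tx":0,"ty":0,"tz":-0.1,"wx":0,"wy":0,"wz":0},{"grip":0.4,"tx":0,"ty":0,"tz":0,"wx":0,"wy":0,"wz":0}]}}

```text
time_s: 13.98
tool_pos: [0.5229, 0.3752, 0.0494]
tcp_rot: [-0.795, 3.039, 0.0]
force: [0.1, 0.8, -1.8]
grip_width: 0.598
```

Call:
{"api": "apply_moves", "payload": {"deltas": [{"grip":0.4,"tx":0,"ty":0,"tz":-0.1,"wx":0,"wy":0,"wz":0},{"grip":0.4,"tx":0,"ty":0,"tz":0,"wx":0,"wy":0,"wz":0}]}}

```text
time_s: 14.22
tool_pos: [0.523, 0.3752, 0.0493]
tcp_rot: [-0.795, 3.038, 0.0]
force: [-5.7, -3.7, 14.8]
grip_width: 0.599
```

Call:
{"api": "apply_moves", "payload": {"deltas": [{"grip":0.8,"tx":0,"ty":0,"tz":0.05,"wx":0,"wy":0,"wz":0},{"grip":0.8,"tx":0,"ty":0,"tz":0,"wx":0,"wy":0,"wz":0},{"grip":0.8,"tx":0,"ty":0,"tz":0,"wx":0,"wy":0,"wz":0},{"grip":0.8,"tx":0,"ty":0,"tz":1.5,"wx":0,"wy":0,"wz":0},{"grip":0.8,"tx":0,"ty":0,"tz":3,"wx":0,"wy":0,"wz":0},{"grip":0.8,"tx":0,"ty":0,"tz":3,"wx":0,"wy":0,"wz":0},{"grip":0.8,"tx":0,"ty":0,"tz":1,"wx":0,"wy":0,"wz":0},{"grip":0.8,"tx":1.4,"ty":-2.5,"tz":0,"wx":0,"wy":0,"wz":0},{"grip":0.8,"tx":2,"ty":-3.5,"tz":0,"wx":0,"wy":0,"wz":0},{"grip":0.8,"tx":1.0,"ty":-1.9,"tz":0,"wx":0,"wy":0,"wz":0},{"grip":0.8,"tx":0,"ty":0,"tz":0,"wx":0,"wy":0,"wz":0}]}}

```text
time_s: 15.6
tool_pos: [0.5674, 0.2945, 0.1335]
tcp_rot: [0.791, -3.04, 0.001]
force: [-0.2, 0.2, -0.3]
grip_width: 0.8
```

```bash
python3 look.py 11
```

```text
15.7 [0.5662 0.297  0.1335] [-1.11  1.2   0.05] yaw 119.36 0.8014228782551427
tcp in dock mm [21.   3.6]
side 159 [ 23.1 -88. ] [51.9 53.7] 0.0664
side 199 [24.2  1.6] [52.5 52.4] 0.0666
side 239 [22.6 94.6] [52.  50.6] 0.0666
top 355 [18.3  1.2] [44.7 50. ] 0.0661
top 407 [21.8 94.3] [50.1 50.4] 0.0663
```

View pics/st11.png

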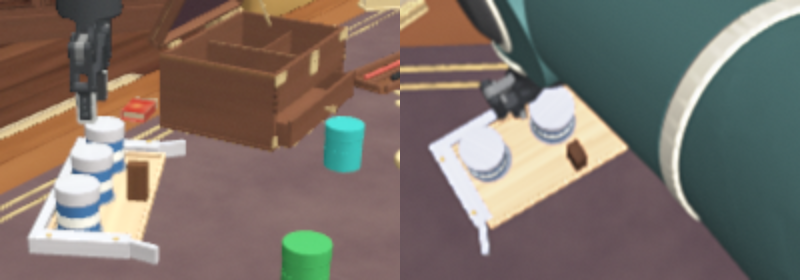

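Call:
{"api": "apply_moves", "payload": {"deltas": [{"grip":0.8,"tx":0.13,"ty":-0.18,"tz":-2,"wx":0,"wy":0,"wz":0},{"grip":0.8,"tx":0,"ty":0,"tz":-3,"wx":0,"wy":0,"wz":0},{"grip":0.8,"tx":0,"ty":0,"tz":-2.3,"wx":0,"wy":0,"wz":0},{"grip":0.8,"tx":0,"ty":0,"tz":-1.2,"wx":0,"wy":0,"wz":0},{"grip":0.8,"tx":0,"ty":0,"tz":0,"wx":0,"wy":0,"wz":0},{"grip":0.65,"tx":0,"ty":0,"tz":0,"wx":0,"wy":0,"wz":0},{"grip":0.4,"tx":0,"ty":0,"tz":0,"wx":0,"wy":0,"wz":0},{"grip":0.4,"tx":0,"ty":0,"tz":0,"wx":0,"wy":0,"wz":0},{"grip":0.4,"tx":0,"ty":0,"tz":0,"wx":0,"wy":0,"wz":0}], "squeeze": 50}}

```text
time_s: 16.82
tool_pos: [0.5684, 0.2947, 0.0496]
tcp_rot: [-0.795, 3.038, 0.001]
force: [-2.2, 0.1, 6.9]
grip_width: 0.599
```

Call:
{"api": "apply_moves", "payload": {"deltas": [{"grip":0.4,"tx":0,"ty":0,"tz":1,"wx":0,"wy":0,"wz":0},{"grip":0.4,"tx":0,"ty":0,"tz":2,"wx":0,"wy":0,"wz":0},{"grip":0.4,"tx":0,"ty":0,"tz":2,"wx":0,"wy":0,"wz":0},{"grip":0.4,"tx":0,"ty":0,"tz":0,"wx":0,"wy":0,"wz":0},{"grip":0.4,"tx":0,"ty":0,"tz":0,"wx":0,"wy":0,"wz":0},{"grip":0.4,"tx":0,"ty":0,"tz":0,"wx":0,"wy":0,"wz":0}]}}

```text
time_s: 17.58
tool_pos: [0.5676, 0.2941, 0.0978]
tcp_rot: [0.795, -3.038, 0.001]
force: [-0.0, 0.9, -5.7]
grip_width: 0.596
```

```bash
python3 look.py 12
python3 - <<'E'
from h import *
for i in range(6): viewer.read_camera('side'); s=readout.get_state();print(s['force'].round(2))
E
```

```text
17.675 [0.5677 0.2941 0.0979] [ 0.52  0.39 -5.23] yaw 119.33 0.5968462687529847
tcp in dock mm [21.   0.3]
side 116 [20.3 14.5] [48.6 23.8] 0.0674
side 237 [23.2 95.3] [49.2 51.4] 0.0667
top 405 [21.3 93.5] [50.8 50.3] 0.0663
[-0.07  1.07 -5.23]
[-0.44 -0.16 -6.08]
[-0.55  0.43 -5.46]
[-0.03 -0.6  -6.43]
[-0.62  0.12 -4.83]
[ 0.32 -0.98 -5.01]
```

View pics/st12.png

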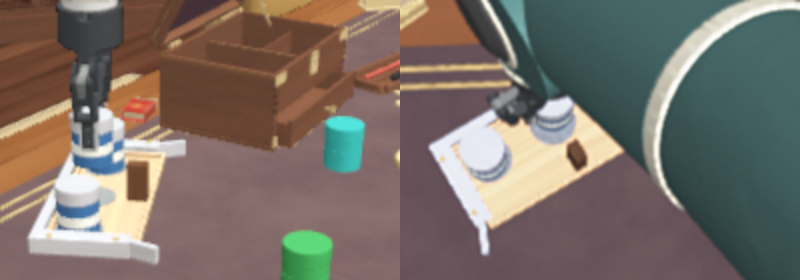

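Middle tin weighs about 0.55 kg, so it is the heavy one. I set it down, then heft the right one as asked.

Call:
{"api": "apply_moves", "payload": {"deltas": [{"grip":0.4,"tx":0,"ty":0,"tz":-2,"wx":0,"wy":0,"wz":0},{"grip":0.4,"tx":0,"ty":0,"tz":-1.8,"wx":0,"wy":0,"wz":0},{"grip":0.4,"tx":0,"ty":0,"tz":-0.6,"wx":0,"wy":0,"wz":0},{"grip":0.4,"tx":0,"ty":0,"tz":-0.4,"wx":0,"wy":0,"wz":0},{"grip":0.4,"tx":0,"ty":0,"tz":-0.1,"wx":0,"wy":0,"wz":0},{"grip":0.4,"tx":0,"ty":0,"tz":-0.05,"wx":0,"wy":0,"wz":0},{"grip":0.4,"tx":0,"ty":0,"tz":0,"wx":0,"wy":0,"wz":0}]}}

```text
time_s: 18.85
tool_pos: [0.5682, 0.2943, 0.0497]
tcp_rot: [-0.795, 3.039, 0.0]
force: [-3.3, -2.6, 4.5]
grip_width: 0.595
```

Call:
{"api": "apply_moves", "payload": {"deltas": [{"grip":0.8,"tx":0,"ty":0,"tz":0,"wx":0,"wy":0,"wz":0},{"grip":0.8,"tx":0,"ty":0,"tz":0,"wx":0,"wy":0,"wz":0},{"grip":0.8,"tx":0,"ty":0,"tz":0,"wx":0,"wy":0,"wz":0},{"grip":0.8,"tx":0,"ty":0,"tz":1.5,"wx":0,"wy":0,"wz":0},{"grip":0.8,"tx":0,"ty":0,"tz":3,"wx":0,"wy":0,"wz":0},{"grip":0.8,"tx":0,"ty":0,"tz":3,"wx":0,"wy":0,"wz":0},{"grip":0.8,"tx":0,"ty":0,"tz":1,"wx":0,"wy":0,"wz":0},{"grip":0.8,"tx":1.4,"ty":-2.5,"tz":0,"wx":0,"wy":0,"wz":0},{"grip":0.8,"tx":1.9,"ty":-3.4,"tz":0,"wx":0,"wy":0,"wz":0},{"grip":0.8,"tx":1.05,"ty":-1.85,"tz":0,"wx":0,"wy":0,"wz":0},{"grip":0.8,"tx":0,"ty":0,"tz":0,"wx":0,"wy":0,"wz":0},{"grip":0.8,"tx":0,"ty":0,"tz":0,"wx":0,"wy":0,"wz":0}]}}

```text
time_s: 20.35
tool_pos: [0.6109, 0.218, 0.1339]
tcp_rot: [0.797, -3.039, -0.001]
force: [-0.5, -0.3, 0.2]
grip_width: 0.802
```

```bash
python3 look.py 13
```

```text
20.45 [0.6109 0.2181 0.134 ] [ 0.24 -0.07  1.06] yaw 119.42 0.8011449152887692
tcp in dock mm [ 21.5 -87.1]
side 173 [ 23.2 -90.5] [57.1 50.6] 0.0667
side 200 [22.6  0.4] [48.6 54.4] 0.0667
side 241 [22.5 95.6] [50.3 50.5] 0.0665
top 348 [ 18.3 -89.4] [43.6 51.3] 0.066
top 391 [21.   1.5] [47.7 50.3] 0.0661
top 407 [21.5 93.5] [50.3 50.1] 0.0662
```

View pics/st13.png

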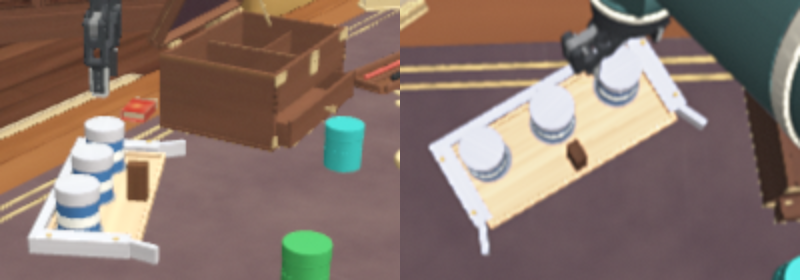

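Run:
```python
from h import *
d=dict(np.load('top0.npz'));P=pts(d)
b=P[90:200,378:530].reshape(-1,3);b=b[b[:,2]>.03]
print(b.min(0),b.max(0),np.percentile(b[:,1],99.5),np.percentile(b[:,2],[50,90,99]))
for x in np.arange(.45,.75,.03):
    q=b[abs(b[:,0]-x)<.015]
    if len(q): print(round(x,2),np.percentile(q[:,1],98).round(3),q[:,2].max().round(3))
```

```text
[ 0.29856678 -0.2699653   0.03004214] [0.6529921  0.28349121 0.90934693] 0.28349120556216745 [0.06018381 0.11871423 0.2867241 ]
0.45 0.051 0.12
0.48 0.053 0.123
0.51 0.056 0.119
0.54 0.059 0.282
0.57 0.062 0.29
0.6 0.066 0.258
0.63 0.068 0.191
0.66 -0.113 0.092
```

Call:
{"api": "apply_moves", "payload": {"deltas": [{"grip":0.8,"tx":0.14,"ty":-0.26,"tz":-2,"wx":0,"wy":0,"wz":0},{"grip":0.8,"tx":0,"ty":0,"tz":-3,"wx":0,"wy":0,"wz":0},{"grip":0.8,"tx":0,"ty":0,"tz":-2.3,"wx":0,"wy":0,"wz":0},{"grip":0.8,"tx":0,"ty":0,"tz":-1.2,"wx":0,"wy":0,"wz":0},{"grip":0.8,"tx":0,"ty":0,"tz":0,"wx":0,"wy":0,"wz":0},{"grip":0.65,"tx":0,"ty":0,"tz":0,"wx":0,"wy":0,"wz":0},{"grip":0.4,"tx":0,"ty":0,"tz":0,"wx":0,"wy":0,"wz":0},{"grip":0.4,"tx":0,"ty":0,"tz":0,"wx":0,"wy":0,"wz":0},{"grip":0.4,"tx":0,"ty":0,"tz":0,"wx":0,"wy":0,"wz":0}], "squeeze": 50}}

```text
time_s: 21.58
tool_pos: [0.6135, 0.2145, 0.0502]
tcp_rot: [-0.795, 3.037, 0.0]
force: [-0.9, -0.2, 7.2]
grip_width: 0.595
```

Call:
{"api": "apply_moves", "payload": {"deltas": [{"grip":0.4,"tx":0,"ty":0,"tz":1,"wx":0,"wy":0,"wz":0},{"grip":0.4,"tx":0,"ty":0,"tz":2,"wx":0,"wy":0,"wz":0},{"grip":0.4,"tx":0,"ty":0,"tz":2,"wx":0,"wy":0,"wz":0},{"grip":0.4,"tx":0,"ty":0,"tz":0,"wx":0,"wy":0,"wz":0},{"grip":0.4,"tx":0,"ty":0,"tz":0,"wx":0,"wy":0,"wz":0},{"grip":0.4,"tx":0,"ty":0,"tz":0,"wx":0,"wy":0,"wz":0}]}}

```text
time_s: 22.32
tool_pos: [0.6125, 0.214, 0.0984]
tcp_rot: [0.795, -3.038, 0.0]
force: [0.2, 0.5, -2.5]
grip_width: 0.595
```

```bash
python3 look.py 14
python3 - <<'E'
from h import *
for i in range(6): viewer.read_camera('side'); s=readout.get_state();print(s['force'].round(2))
E
```

```text
22.425 [0.6126 0.214  0.0985] [ 0.28 -0.36 -1.55] yaw 119.32 0.5971180781269334
tcp in dock mm [ 21.  -91.4]
side 110 [ 19.1 -78.5] [49.6 28. ] 0.0675
side 201 [22.6  1.3] [49.7 54.3] 0.0665
side 240 [23.6 95.4] [49.5 52.1] 0.0667
top 396 [21.   1.5] [47.8 50.6] 0.0662
top 408 [20.9 93.5] [50.5 50. ] 0.0662
[-0.06 -0.29 -2.18]
[ 0.29  0.66 -1.05]
[-0.43 -0.49 -3.06]
[-0.12 -0.14 -0.8 ]
[ 0.57  0.61 -1.29]
[ 0.49  0.21 -1.43]
```

View pics/st14.png

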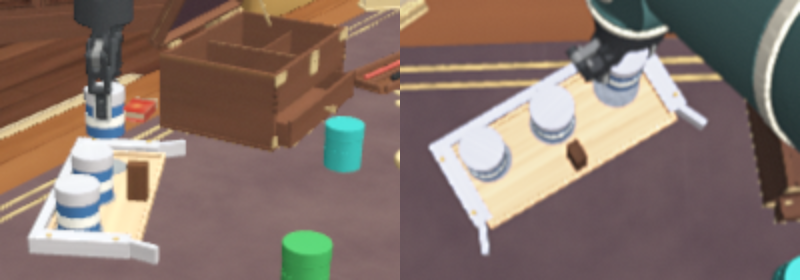

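The right tin is light too (about 0.17 kg). I set it back and return to the middle one.

Call:
{"api": "apply_moves", "payload": {"deltas": [{"grip":0.4,"tx":0,"ty":0,"tz":-2,"wx":0,"wy":0,"wz":0},{"grip":0.4,"tx":0,"ty":0,"tz":-1.8,"wx":0,"wy":0,"wz":0},{"grip":0.4,"tx":0,"ty":0,"tz":-0.6,"wx":0,"wy":0,"wz":0},{"grip":0.4,"tx":0,"ty":0,"tz":-0.4,"wx":0,"wy":0,"wz":0},{"grip":0.4,"tx":0,"ty":0,"tz":-0.1,"wx":0,"wy":0,"wz":0},{"grip":0.4,"tx":0,"ty":0,"tz":-0.05,"wx":0,"wy":0,"wz":0},{"grip":0.4,"tx":0,"ty":0,"tz":0,"wx":0,"wy":0,"wz":0}]}}

```text
time_s: 23.6
tool_pos: [0.6131, 0.2142, 0.0502]
tcp_rot: [-0.795, 3.039, -0.0]
force: [-3.7, -1.8, 5.1]
grip_width: 0.596
```

Call:
{"api": "apply_moves", "payload": {"deltas": [{"grip":0.8,"tx":0,"ty":0,"tz":0,"wx":0,"wy":0,"wz":0},{"grip":0.8,"tx":0,"ty":0,"tz":0,"wx":0,"wy":0,"wz":0},{"grip":0.8,"tx":0,"ty":0,"tz":0,"wx":0,"wy":0,"wz":0},{"grip":0.8,"tx":0,"ty":0,"tz":1.5,"wx":0,"wy":0,"wz":0},{"grip":0.8,"tx":0,"ty":0,"tz":3,"wx":0,"wy":0,"wz":0},{"grip":0.8,"tx":0,"ty":0,"tz":3,"wx":0,"wy":0,"wz":0},{"grip":0.8,"tx":0,"ty":0,"tz":1,"wx":0,"wy":0,"wz":0},{"grip":0.8,"tx":-1.4,"ty":2.5,"tz":0,"wx":0,"wy":0,"wz":0},{"grip":0.8,"tx":-1.9,"ty":3.4,"tz":0,"wx":0,"wy":0,"wz":0},{"grip":0.8,"tx":-1.17,"ty":2.07,"tz":0,"wx":0,"wy":0,"wz":0},{"grip":0.8,"tx":0,"ty":0,"tz":0,"wx":0,"wy":0,"wz":0},{"grip":0.8,"tx":0,"ty":0,"tz":0,"wx":0,"wy":0,"wz":0}]}}

```text
time_s: 25.1
tool_pos: [0.5685, 0.293, 0.1345]
tcp_rot: [0.794, -3.039, 0.001]
force: [-0.6, -1.5, -1.1]
grip_width: 0.8
```

```bash
python3 look.py 15
```

```text
25.2 [0.5688 0.2927 0.1345] [-0.57 -0.12 -0.4 ] yaw 119.24 0.7967281446694383
tcp in dock mm [21.2 -1.4]
side 158 [ 19.3 -90.5] [55.3 45. ] 0.0663
side 203 [22.5  1.1] [48.6 58.7] 0.0665
side 237 [23.4 94.8] [50.2 54.4] 0.0667
top 364 [18.7  1.4] [45.9 50.6] 0.0662
top 406 [21.5 93.8] [50.8 50. ] 0.0662
```

View pics/st15.png

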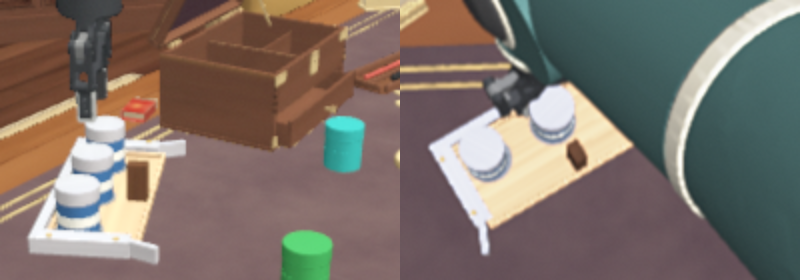

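Call:
{"api": "apply_moves", "payload": {"deltas": [{"grip":0.8,"tx":-0.09,"ty":0.16,"tz":-2,"wx":0,"wy":0,"wz":0},{"grip":0.8,"tx":0,"ty":0,"tz":-3,"wx":0,"wy":0,"wz":0},{"grip":0.8,"tx":0,"ty":0,"tz":-2.3,"wx":0,"wy":0,"wz":0},{"grip":0.8,"tx":0,"ty":0,"tz":-1.2,"wx":0,"wy":0,"wz":0},{"grip":0.8,"tx":0,"ty":0,"tz":0,"wx":0,"wy":0,"wz":0},{"grip":0.65,"tx":0,"ty":0,"tz":0,"wx":0,"wy":0,"wz":0},{"grip":0.4,"tx":0,"ty":0,"tz":0,"wx":0,"wy":0,"wz":0},{"grip":0.4,"tx":0,"ty":0,"tz":0,"wx":0,"wy":0,"wz":0},{"grip":0.4,"tx":0,"ty":0,"tz":0,"wx":0,"wy":0,"wz":0}], "squeeze": 50}}

```text
time_s: 26.32
tool_pos: [0.568, 0.2955, 0.0507]
tcp_rot: [-0.794, 3.038, 0.0]
force: [-0.3, -1.6, 6.4]
grip_width: 0.598
```

Call:
{"api": "apply_moves", "payload": {"deltas": [{"grip":0.4,"tx":0,"ty":0,"tz":1,"wx":0,"wy":0,"wz":0},{"grip":0.4,"tx":0,"ty":0,"tz":2,"wx":0,"wy":0,"wz":0},{"grip":0.4,"tx":0,"ty":0,"tz":2.5,"wx":0,"wy":0,"wz":0},{"grip":0.4,"tx":0,"ty":0,"tz":2.5,"wx":0,"wy":0,"wz":0},{"grip":0.4,"tx":0,"ty":0,"tz":2.5,"wx":0,"wy":0,"wz":0},{"grip":0.4,"tx":0,"ty":0,"tz":2.5,"wx":0,"wy":0,"wz":0},{"grip":0.4,"tx":0,"ty":0,"tz":1.5,"wx":0,"wy":0,"wz":0},{"grip":0.4,"tx":0,"ty":0,"tz":0.7,"wx":0,"wy":0,"wz":0},{"grip":0.4,"tx":0,"ty":0,"tz":0,"wx":0,"wy":0,"wz":0},{"grip":0.4,"tx":0,"ty":0,"tz":0,"wx":0,"wy":0,"wz":0},{"grip":0.4,"tx":0,"ty":0,"tz":0,"wx":0,"wy":0,"wz":0}]}}

```text
time_s: 27.7
tool_pos: [0.5671, 0.2953, 0.2008]
tcp_rot: [0.795, -3.038, 0.001]
force: [0.5, 0.0, -4.8]
grip_width: 0.593
```

```bash
python3 look.py 16
python3 - <<'E'
from dock import *
for i in range(4): d=viewer.read_camera('top'); s=readout.get_state();print(s['force'].round(2),s['tool_pos'])
# pad now vs start
d0=dict(np.load('top0.npz'))
for q in(d0,d):
    h=cv2.cvtColor(q['image'],cv2.COLOR_BGR2HSV);m=((h[...,0]>20)&(h[...,0]<35)&(h[...,1]>60)&(h[...,2]>180)).astype(np.uint8);m[:170]=0;m[230:]=0;m[:,:150]=0;m[:,205:]=0
    v,u=np.nonzero(m);print('pad',ray(q,u.mean(),v.mean(),.012).round(4),m.sum())
E
```

```text
27.8 [0.5672 0.2954 0.2011] [-0.25 -0.27 -5.76] yaw 119.33 0.595141502515994
tcp in dock mm [21.1  1.8]
side 163 [ 22.  -88.7] [49.1 52.9] 0.0666
side 238 [24. 93.] [49.5 53.1] 0.0666
top 406 [21.8 93.8] [50.5 50.1] 0.0661
[-1.11 -0.24 -5.24] [0.56723401 0.29537287 0.20122036]
[ 0.24  0.78 -6.49] [0.56728621 0.29540491 0.20133295]
[ 0.29  0.56 -5.1 ] [0.56727507 0.29542326 0.2013884 ]
[ 0.57 -0.88 -4.93] [0.5673232  0.29540956 0.20144357]
pad [0.4425 0.5654 0.012 ] 369
pad [0.4425 0.5655 0.012 ] 363
```

View pics/s16.png

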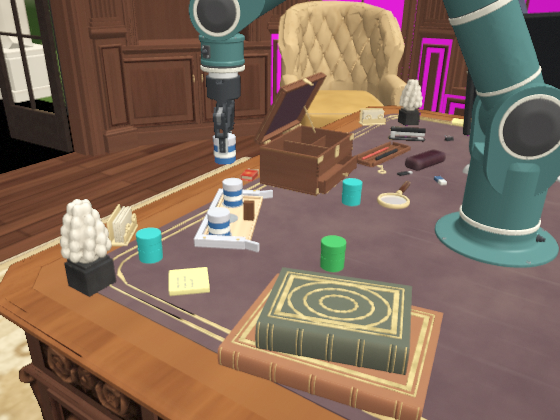

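View pics/t16.png

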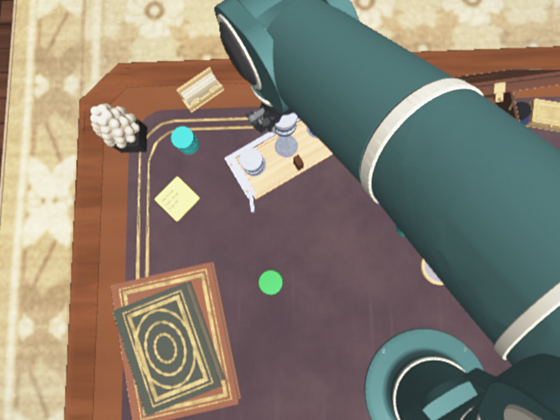

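The held tin is at (225,150) in the side view, with the other two on the tray at (232,190) and (219,222). The pad has not moved. One last check: is the tray still home? I compare the post now with the post just after seating.

Run:
```python
from h import *
d=dict(np.load('top0.npz'))
t=np.radians(29.3);X=np.array([[np.cos(t),-np.sin(t)],[np.sin(t),np.cos(t)]]);O=np.array([.5496,.2835])
for f in('t7','t11','t13','t16'):
    im=cv2.imread(f'pics/{f}.png');h=cv2.cvtColor(im,cv2.COLOR_BGR2HSV)
    m=((h[...,2]<150)&(h[...,1]>90)&(h[...,0]<20)).astype(np.uint8)[152:174,288:310]
    v,u=np.nonzero(m);p=ray(d,u.mean()+288,v.mean()+152,.045)[:2];print(f,m.sum(),((p-O)@X*1000).round(1))
im=cv2.imread('pics/t13.png');cv2.imwrite('pics/t13c.png',cv2.resize(im[95:220,220:370],None,fx=4.5,fy=4.5,interpolation=cv2.INTER_CUBIC))
```

```text
t7 96 [-36.6   3. ]
t11 97 [-36.5   2.9]
t13 97 [-36.5   2.9]
t16 97 [-36.5   2.9]
```

View pics/t13c.png

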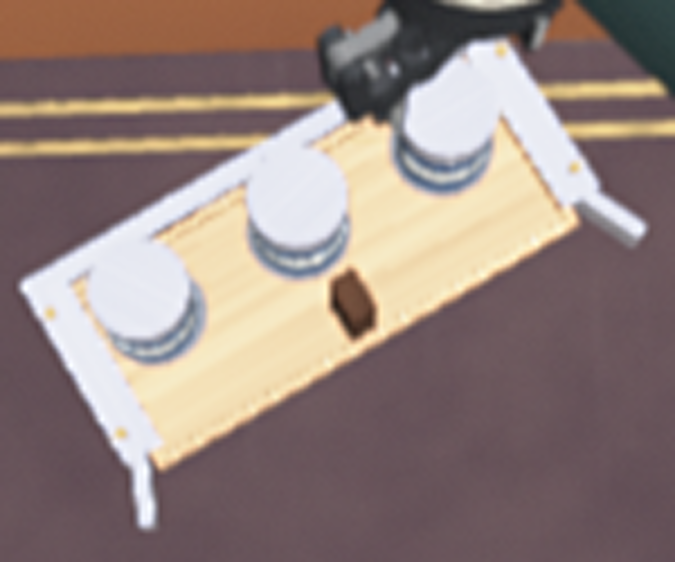

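```bash
python3 -c "
from station import arm,readout
s=readout.get_state();print(s['time_s'],s['tool_pos'],s['grip_width'],s['force']);print(arm.sign_off())"
```

```text
28.0 [0.5673232  0.29540956 0.20144357] 0.597344264937131 [ 0.5743608  -0.87567477 -4.928655  ]
the job is handed in; nothing more can be done
None
```

The job is done and handed in at 28.0 s. The arm is holding the full tin, which is the middle one, upright about 15 cm above the tray.

- **Tray:** I gripped the tray by its post, lined it up and pushed it in until it stopped against the back stop, pressing with about 24 N along the slide. The post stayed within 0.1 mm in the later pictures.
- **Weights:** I hefted the tins left, middle, right, lifting each about 5 cm and setting it back down. They read about 1.4 N (light), 5.5 N (about 0.55 kg, the full one) and 1.7 N (light). The force reading wobbles by about 1 N, so only the heavy tin is certain.
- **Final state:** The last view shows the left and right tins standing on the tray. The note pad has moved less than 0.2 mm.
- **Small disagreements:** The tray went about 1–2 mm further in than my camera estimate of the holder's position, so I judged "home" by the firm stop and the closed gap in the picture. The left tin was set down about 2 mm left of where it started.

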